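# Set up a soldering place around a fire brick

### The job

Get the soldering place ready: lay the black charcoal block squarely on top of the pale fire brick, lengthwise like the brick, and the silver ring flat in the middle of the charcoal block. Stand the flux jar midway between the brick and the steel bench block, and lay the lighter on the other side of the brick (away from the steel block), parallel to the brick's long side, opposite its middle and with a gap of about 3 cm. Do not shift the brick, the steel block, the masking tape or the marker pen.

Things in the scene. Friction and masses are not known exactly. Their poses are not given: they have to be found in the camera images.
- fire_brick: pale cream fire brick lying flat, loose, 0.4 kg, 60 mm (its x) by 95 mm (its y) by 32 mm high; origin at the centre of its underside, z up. It is the centre of the layout and stays where it is; its long axis y points roughly away from or towards the robot.
- bench_block: plain polished grey steel block, 65 by 65 by 21 mm high, 0.75 kg, loose; origin at the centre of its underside. It stays where it is: beside one long side of the brick (either the left or the right one), on the line through the brick's middle along the brick's x axis, centres 175 mm apart, turned like the brick.
- charcoal_block: black charcoal soldering block lying flat, loose, 64 mm (x) by 90 mm (y) by 29 mm high, about 0.09 kg; origin at the centre of its underside, z up. Goes on top of the brick.
- silver_ring: plain silver ring (wide band) lying flat, loose, outer diameter 22 mm, 6 mm high, about 15 g; origin at the centre of its underside, axis z. Goes on top of the charcoal block.
- flux_jar: white jar with a black screw cap, standing upright, loose, body 52 mm in diameter up to 50 mm, cap 46 mm in diameter, 64 mm high in all, about 0.13 kg; origin at the centre of its underside, z up. Goes between brick and steel block.
- lighter: blue pocket lighter lying flat, loose, 23 mm wide (x), 76 mm long (y), 13 mm high, 30 g; origin at the centre of its underside. Goes beside the brick, on the side away from the steel block.
- masking_tape: cream roll of masking tape lying flat, outer diameter 70 mm, 20 mm high, loose bystander; origin at the centre of its underside. Leave alone.
- marker_pen: white marker pen with a black cap lying flat, 12 mm thick, 126 mm long (y), loose bystander; origin at the middle of its length, underneath. Leave alone.

How it is judged:
At the end, for the whole second after the job is handed in: Charcoal on brick (12 mm, 0.2 rad); ring flat on charcoal (15 mm); jar upright, at most 100 mm from brick and steel block centres, 18 mm off their line; lighter across from the block, 55-95 mm from brick centre, 20 mm along, 0.2 rad; all released, at rest (horizontal distance between charcoal_block and fire_brick below 0.012 m and z of charcoal_block in the frame of fire_brick between 0.027 and 0.037 m and angle between the y axis of each of charcoal_block, lighter and the y axis of fire_brick, either way round below 0.2 rad and horizontal distance between silver_ring and charcoal_block below 0.015 m and z of silver_ring in the frame of charcoal_block between 0.023 and 0.035 m and horizontal distance between flux_jar and fire_brick below 0.1 m and horizontal distance between flux_jar and bench_block below 0.1 m and y of flux_jar in the frame of fire_brick between -0.018 and 0.018 m and angle between flux_jar's own z axis and vertical below 0.1 rad and height (world z) of each of flux_jar, lighter below 0.008 m and ((x of lighter in the frame of fire_brick between 0.055 and 0.095 m and x of bench_block in the frame of fire_brick below 0 m) or (x of lighter in the frame of fire_brick between -0.095 and -0.055 m and x of bench_block in the frame of fire_brick above 0 m)) and y of lighter in the frame of fire_brick between -0.02 and 0.02 m and linear speed of each of charcoal_block, silver_ring, flux_jar, lighter below 0.02 m/s); the robot touches nothing.
It fails at once if the fire brick or the steel block was shifted by more than 20 mm (distance of any of fire_brick, bench_block from where it was at the start of the episode above 0.02 m).
It fails at once if the masking tape or the marker pen was shifted by more than 30 mm (distance of any of masking_tape, marker_pen from where it was at the start of the episode above 0.03 m).
It also fails if it takes over 106 s, if anything falls off the work surface, if the arm or the gripper's body presses on something with over 40 N, if the wrist force passes 120 N, or if a joint passes its speed limit or range.

### The arm

A 6-joint arm with a two-finger parallel gripper is mounted at the origin on a cart in front of the work surface, level with it; the furniture and walls round the work are solid. World frame = base frame: x ahead of the robot, y to its left, z up, the work surface at z = 0. Lengths are in m, angles in rad, forces in N, time in s.
With the tool pointing down it reaches from about 0.325 to 0.775 m from the base axis. Payload 5.5 kg.
Tool frame: the origin (TCP) lies midway between the tips of the shut fingers; the grasp point (between the pads) lies 19 mm behind it; z points along the fingers, y is the line along which they close (so a half turn about z gives the same grasp; the last joint's range is limited). The gripper opens to 85 mm and grips with 20 to 120 N. Pads are 22 mm wide; open, the fingers measure 114 mm over their backs; the gripper's body (76 mm by 85 mm) begins 54 mm behind the grasp point. The pads swing forward as they close: fully open they stand 13 mm farther back than shut.
Start: joints at [-1.346, 0.091, 1.231, -0, 1.82, -0.057], TCP at [0.167, -0.576, 0.231] pointing down, gripper open.
Joint ranges: [-2.87, 2.87], [-0.86, 2.18], [0.17, 2.46], [-1.51, 4.65], [0.06, 2.69], [-2.65, 2.65]. Speed limits (rad/s): [2.57, 2.57, 3.01, 3.14, 3.14, 3.14].

### API

Orientations are given as a rotation vector (axis times angle).
In Python, from rig import arm gives the robot as it stands.
- The arm moves only by the tool hand_motion, called after "Call:" as name(argument=value, ...), one argument or row to a line, values as JSON. Schema: {"type":"object","properties":{"plan":{"type":"array","items":{"type":"array","items":{"type":"array","items":{"type":"number"},"minItems":5,"maxItems":5},"minItems":1,"maxItems":5},"minItems":1,"maxItems":1},"clamp_n":{"type":"number"},"only":{"type":"string"},"quiet":{"type":"boolean"},"lines":{"type":"string"}},"required":["plan"],"additionalProperties":false}. plan is a list that holds a single list of rows (three levels of brackets), with 1 to 5 rows, each of 5 numbers: dx, dy, dz in m, then a turn about the tool's z in rad, then the opening from 0.0 (shut) to 1.0 (fully open); each row is the pose to reach, as a shift and turn from the pose commanded when the call began, along the tool's axes at that moment; what a row does not reach only later rows make up. A row lasts 1/8 s, in which the tool goes at most 0.0625 m and 0.188 rad, less where a joint would pass 70% of its speed; a pose out of reach is approached as far as the arm can. The fingers move at their own pace and stop on an object; clamp_n is the grip in N (left out, the last holds). Time passes only in rows, so rows that do not move let the fingers close. The tool returns the time, the measured TCP pose, the force, the opening and the grip force at its end. only (a regular expression) keeps the lines of the reply that match it, lines (a string "A,B") keeps lines A to B, and quiet returns only ok. Input that does not fit is refused with a message, and nothing moves.
- arm.sense(): the state, without advancing time (a new reading comes with each control period).
- arm.grab_frame(name): name is "scene" or "top" or "wrist"; returns a dict with "frame" (400x640x3 uint8, red, green, blue), "range_z" (400x640 float32, m along the optical axis (not along the pixel's ray), 0 where there is no reading), "K" (3x3 intrinsics, pixels), "cam_to_world" (4x4, takes a point from camera to world coordinates); the wrist camera has in their place "mount" (4x4, takes a point from camera to tool coordinates, whose origin is the TCP and whose axes are the flange's). Camera axes: x right, y down, z forward; pixel columns grow to the right and rows downward; lengths in m; the calibration is good to about 2 mm. A picture is of the moment at which its call begins: read the wrist's pose just before it.
- arm.hand_in(): hands the job in; it is judged then, once.
The state is a dict: "clock": time; "q": joint angles; "qvel": joint speeds; "joint_torque": joint torques, N m; "tool_pos": TCP position; "tool_rot": TCP orientation; "force": force on the tool from outside, world axes, zero at the start; "ft_torque": the same for the moment, N m; "width": opening from 0.0 (shut) to 1.0 (fully open); "gripper_force": force on a finger pad.
Only numpy, scipy, OpenCV 4.12 (cv2) and the standard library are available. Lean on these libraries where they do the work, as an engineer would, in place of code of your own. Each camera call takes 0.05 s, during which the arm holds its last target. There are 200 camera calls.

## Working session

There is one attempt and no reset: what is moved stays moved. The work goes in short steps, Python scripts to look and compute and a tool call to move; the robot and the scene stay as the last step left them, time stands still between calls to the robot, and variables do not carry over. Pictures are saved under pics/ and viewed, at most 14 in all, crops included, and the job is handed in when it is done.

```bash
ls; mkdir -p pics
```

Run:
```python
from rig import arm
import cv2,pickle
s=arm.sense();print(s)
d={}
for n in("scene","top"):
    f=arm.grab_frame(n);d[n]=f;cv2.imwrite(f"pics/{n}0.png",f["frame"][:,:,::-1]);print(n,f["K"],f["cam_to_world"])
pickle.dump(d,open("f0.pkl","wb"))
```

```text
pics
rig.py
{'clock': 0.0, 'q': array([-1.34569945e+00,  9.18431831e-02,  1.23191672e+00,  2.53130037e-05,
        1.81979967e+00, -5.67371268e-02]), 'qvel': array([ 3.37251967e-05, -1.76910947e-04,  9.79405149e-04,  5.58549413e-04,
        2.06211123e-03, -7.71344489e-04]), 'joint_torque': array([-1.17040268e-03, -4.58734918e+01, -4.18023705e+01, -6.96763846e-05,
        1.15837753e-02,  1.93321659e-05]), 'tool_pos': array([ 0.16679018, -0.57604688,  0.23014285]), 'tool_rot': array([-3.10850804e+00, -4.40974194e-01,  2.21231289e-04]), 'force': array([-0.46576005, -0.20713699, -0.00575849]), 'ft_torque': array([-0.01167326, -0.0192116 , -0.01474251]), 'gripper_force': 0.0, 'width': 1.0029179860467423}
scene [[460.33398634   0.         322.24053305]
 [  0.         460.33398634 199.41359232]
 [  0.           0.           1.        ]] [[ 0.88334453 -0.33795544  0.32479001  0.11075865]
 [-0.46864933 -0.62440988  0.62488407 -0.93466949]
 [-0.00838088 -0.70420055 -0.70995165  1.00080638]
 [ 0.          0.          0.          1.        ]]
top [[403.95820731   0.         319.00284773]
 [  0.         403.95820731 207.47214315]
 [  0.           0.           1.        ]] [[ 1.08478934e-02 -9.94254914e-01  1.06487041e-01  4.32634399e-01]
 [-9.99941156e-01 -1.07953930e-02  1.06944971e-03 -1.01503075e-01]
 [ 8.62638258e-05 -1.06492376e-01 -9.94313515e-01  1.07048698e+00]
 [ 0.00000000e+00  0.00000000e+00  0.00000000e+00  1.00000000e+00]]
```

View pics/scene0.png

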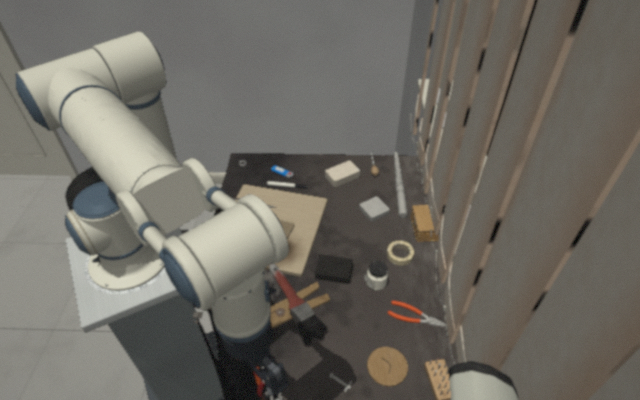

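View pics/top0.png

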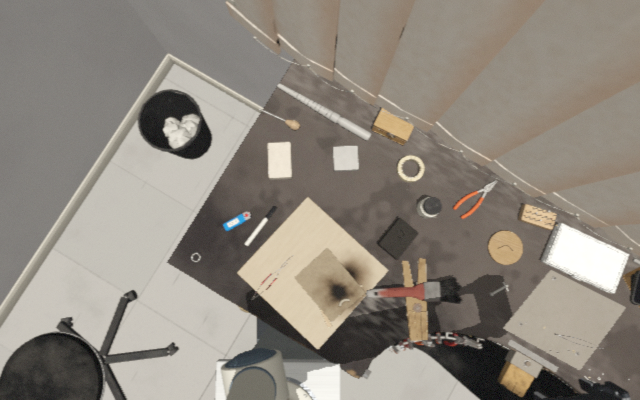

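Scene view: objects on a dark bench with brick, steel block, tape and jar clear of the arm. Top view: brick (279,160), steel block (346,158), tape (411,168), jar (429,206), charcoal (397,237), lighter (236,222), pen (260,226), ring (196,257).

Create h.py:
```python
import numpy as np,cv2
from scipy.spatial.transform import Rotation as R
def T(p,rv):
    M=np.eye(4);M[:3,:3]=R.from_rotvec(rv).as_matrix();M[:3,3]=p;return M
def pts(f,uv,z,M=None):
    M=f["cam_to_world"] if M is None else M
    uv=np.atleast_2d(np.asarray(uv,float));d=np.c_[uv,np.ones(len(uv))]@np.linalg.inv(f["K"]).T@M[:3,:3].T
    o=M[:3,3];return o+d*((z-o[2])/d[:,2])[:,None]
def blob(mask,c):
    "contour of the mask's component nearest pixel c"
    cs,_=cv2.findContours(mask.astype(np.uint8),cv2.RETR_EXTERNAL,cv2.CHAIN_APPROX_NONE)
    cs=[k for k in cs if cv2.contourArea(k)>15]
    return max(cs,key=lambda k:cv2.pointPolygonTest(k,(float(c[0]),float(c[1])),True))
def rect(f,cnt,z,M=None):
    "centre, (short,long), yaw of long axis, in world on plane z"
    w=pts(f,cnt[:,0,:],z,M)[:,:2].astype(np.float32)
    r=cv2.minAreaRect(w*1000);b=cv2.boxPoints(r)/1000
    e1,e2=b[1]-b[0],b[2]-b[1]
    l,s=(e1,e2) if np.linalg.norm(e1)>np.linalg.norm(e2) else (e2,e1)
    return np.array(r[0])/1000,(np.linalg.norm(s),np.linalg.norm(l)),np.arctan2(l[1],l[0])%np.pi
```

Run:
```python
import pickle,cv2,numpy as np
from h import *
f=pickle.load(open("f0.pkl","rb"))["top"];im=f["frame"];hsv=cv2.cvtColor(im,cv2.COLOR_RGB2HSV)
v=hsv[:,:,2]
for n,c in dict(brick=(279,160),steel=(346,158),tape=(402,168),jar=(429,206),char=(397,237),lighter=(236,222),pen=(256,232),ring=(191,257),bg=(320,190)).items():
    print(n,hsv[c[1],c[0]],round(float(f["range_z"][c[1],c[0]]),4))
for n,c,z,m in [("brick",(279,160),.032,v>150),("steel",(346,158),.021,v>120),("tape",(402,168),.02,v>120),("jarw",(425,213),.05,v>120),("jarcap",(431,203),.064,v<40),("char",(397,237),.029,v<45),("light",(236,222),.013,(hsv[:,:,1]>120)&(hsv[:,:,0]>90)),("pen",(256,232),.008,v>120),("ring",(191,257),.006,v>110)]:
    k=blob(m,c);p,s,a=rect(f,k,z);print(n,p.round(4),np.round(s,4),round(a,3),cv2.contourArea(k))
x=im[120:280,170:460];cv2.imwrite("pics/t1.png",cv2.resize(x[:,:,::-1],None,fx=2.7,fy=2.7,interpolation=cv2.INTER_CUBIC))
```

```text
brick [ 20  28 240] 1.0627
steel [ 18  18 218] 1.0704
tape [ 17  47 140] 1.088
jar [ 9 21 84] 1.0146
char [18 38 67] 1.0407
lighter [ 22  12 242] 1.0636
pen [ 21  17 244] 1.0598
ring [ 26  10 185] 1.0673
bg [ 17  40 114] 1.0784
brick [0.6689 0.0054] [0.0613 0.0975] 0.059 797.0
steel [ 0.679  -0.1691] [0.0675 0.0714] 1.582 624.0
tape [ 0.5942 -0.1013] [1.0569 1.7685] 1.582 161508.0
jarw [ 0.5385 -0.3729] [0.0429 0.0553] 0.545 106.5
jarcap [ 0.3318 -0.4327] [0.0403 0.0608] 2.559 107.5
char [ 0.3381 -0.4391] [0.0481 0.0592] 3.002 180.5
light [0.5041 0.1228] [0.0239 0.0582] 2.082 84.0
pen [0.4812 0.0654] [0.0141 0.0896] 2.506 152.0
ring [ 0.5963 -0.1013] [1.071  1.7921] 1.582 226384.0
```

View pics/t1.png

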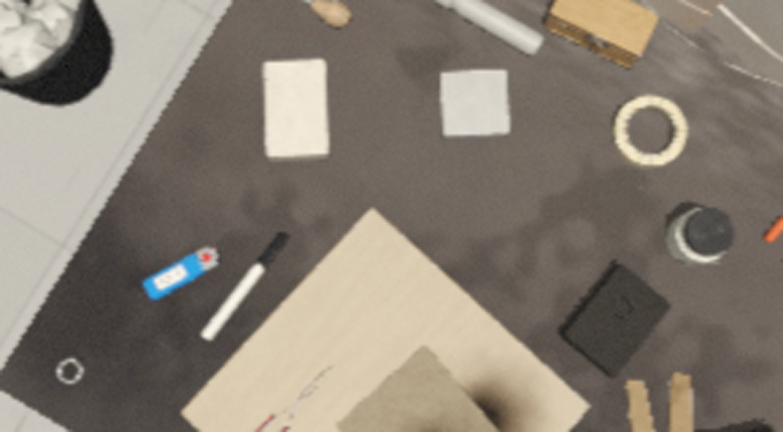

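Crop (2.7x from (170,120)): brick (296,107), steel (475,102), tape (651,131), jar cap (708,230), charcoal (614,320), lighter (178,275), pen (245,285), ring (69,371) near the bench edge.

Add to h.py:
```python
def seg(f,win,fn,c=None):
    u0,v0,u1,v1=win;m=np.zeros(f["frame"].shape[:2],bool)
    hsv=cv2.cvtColor(f["frame"],cv2.COLOR_RGB2HSV)[v0:v1,u0:u1].astype(int)
    m[v0:v1,u0:u1]=fn(hsv[...,0],hsv[...,1],hsv[...,2])
    cs,_=cv2.findContours(m.astype(np.uint8),cv2.RETR_EXTERNAL,cv2.CHAIN_APPROX_NONE)
    return max(cs,key=cv2.contourArea)
```

Run:
```python
import pickle
from h import *
f=pickle.load(open("f0.pkl","rb"))["top"]
def win(x0,y0,x1,y1):return [int(170+x0/2.7),int(120+y0/2.7),int(170+x1/2.7),int(120+y1/2.7)]
for n,w,z,fn in [("brick",win(250,45,345,170),.032,lambda h,s,v:v>165),("steel",win(425,55,525,150),.021,lambda h,s,v:v>155),
 ("tape",win(600,85,700,180),.02,lambda h,s,v:v>150),("jarcap",win(655,200,745,270),.064,lambda h,s,v:v<78),("jarw",win(655,200,735,270),.0,lambda h,s,v:v>135),
 ("char",win(545,250,682,385),.029,lambda h,s,v:v<80),("light",win(130,235,225,310),.013,lambda h,s,v:((s>90))|(v>140)),
 ("pen",win(195,228,295,345),.008,lambda h,s,v:(v>130)),("ring",win(45,350,95,395),.006,lambda h,s,v:v>100)]:
    k=seg(f,w,fn);p,s,a=rect(f,k,z);print(n,p.round(4),np.round(s,4),round(float(a),3),cv2.contourArea(k), k[:,0].min(0),k[:,0].max(0))
```

```text
brick [0.669  0.0056] [0.061 0.095] 0.059 775.5 [267 142] [291 177]
steel [ 0.679  -0.1691] [0.0621 0.0662] 1.582 549.0 [333 146] [358 169]
tape [ 0.6522 -0.3417] [0.0706 0.0709] 0.778 544.5 [397 155] [424 181]
jarcap [ 0.5387 -0.3912] [0.0135 0.0274] 1.724 27.0 [430 206] [440 212]
jarw [ 0.5416 -0.3854] [0.0276 0.0562] 0.74 57.0 [419 200] [436 217]
char [ 0.4684 -0.3007] [0.0727 0.093 ] 2.474 927.5 [376 216] [417 259]
light [0.509  0.1149] [0.0251 0.077 ] 2.082 231.0 [222 212] [250 231]
pen [0.4669 0.0287] [0.0445 0.0471] 0.022 155.5 [261 228] [278 246]
ring [0.4129 0.2213] [0.0236 0.0244] 0.815 67.0 [190 252] [200 261]
```

Add to h.py:
```python
def plan(target,closing=None,s=None):
    "shift and turn in tool axes to reach world TCP target with tool y along `closing` yaw (mod pi)"
    from rig import arm
    s=s or arm.sense();M=T(s["tool_pos"],s["tool_rot"])
    d=M[:3,:3].T@(np.array(target)-M[:3,3]);yy=np.arctan2(M[1,1],M[0,1]);t=0
    if closing is not None:
        t=-((closing-yy+np.pi/2)%np.pi-np.pi/2)   # tool z is down
    print("t",round(s["clock"],2),"pos",s["tool_pos"].round(4),"yaw y",round(float(yy),3),"tilt",(M[:3,2]).round(3),"q6",round(s["q"][5],2),"q1",round(s["q"][0],2))
    print("  shift",d.round(4),"turn",round(float(t),3),"or",round(float(t-np.sign(t)*np.pi),3))
```

Run:
```python
from h import *
plan((.46,-.30,.23),.903)
from rig import arm
f=arm.grab_frame("wrist");print(f["mount"].round(3),f["K"].round(1))
```

```text
t 0.1 pos [ 0.1668 -0.5761  0.2303] yaw y -1.289 tilt [-0.     0.002 -1.   ] q6 -0.06 q1 -1.35
  shift [ 0.3584 -0.1837  0.0006] turn 0.95 or -2.192
[[-0.    -0.958 -0.286  0.072]
 [ 1.     0.    -0.    -0.001]
 [ 0.    -0.286  0.958 -0.142]
 [ 0.     0.     0.     1.   ]] [[330.    0.  320.1]
 [  0.  330.  195.9]
 [  0.    0.    1. ]]
```

Call:
hand_motion(
  plan=[
    [[0.3584, -0.1837, 0, 0.95, 1], [0.3584, -0.1837, 0, 0.95, 1], [0.3584, -0.1837, 0, 0.95, 1], [0.3584, -0.1837, 0, 0.95, 1], [0.3584, -0.1837, 0, 0.95, 1]],
  ],
  clamp_n=40,
)

```text
clock: 0.78
tool_pos: [0.3807, -0.3754, 0.231]
tool_rot: [-3.002, 0.925, 0.0]
force: [0.3, -0.4, 0.5]
width: 0.996
gripper_force: 0.0
```

```bash
python3 -c "
from h import *
plan((.46,-.30,.23),.903)"
```

```text
t 0.78 pos [ 0.3807 -0.3754  0.231 ] yaw y -2.169 tilt [-0.  0. -1.] q6 1.33 q1 -0.84
  shift [ 0.0231 -0.107   0.001 ] turn 0.07 or -3.072
```

Call:
hand_motion(
  plan=[
    [[0.0231, -0.107, 0, 0.07, 1], [0.0231, -0.107, 0, 0.07, 1], [0.0231, -0.107, 0, 0.07, 1], [0.0231, -0.107, 0, 0.07, 1]],
  ],
)

```text
clock: 1.27
tool_pos: [0.4582, -0.3013, 0.231]
tool_rot: [2.971, -1.021, -0.001]
force: [-0.3, 0.2, 0.3]
width: 1.0
gripper_force: 0.0
```

Add to h.py:
```python
def look(name):
    from rig import arm
    s=arm.sense();f=arm.grab_frame("wrist");cv2.imwrite(f"pics/{name}.png",f["frame"][:,:,::-1])
    f["cam_to_world"]=T(s["tool_pos"],s["tool_rot"])@f["mount"];import pickle;pickle.dump(f,open(name+".pkl","wb"));return f
def pix(f,p):
    M=np.linalg.inv(f["cam_to_world"]);q=f["K"]@(M[:3,:3]@np.array(p)+M[:3,3]);return (q[:2]/q[2]).round(1)
```

```bash
python3 -c "
from h import *
f=look('w1');print(pix(f,(.468,-.30,.029)),pix(f,(.5387,-.386,.064)))
plan((.46,-.30,.23),.903)"
```

```text
[313.4 161.6] [340.2  44.5]
t 1.32 pos [ 0.4579 -0.3018  0.2311] yaw y -2.234 tilt [-0.001 -0.    -1.   ] q6 1.59 q1 -0.64
  shift [ 0.0006 -0.0027  0.0011] turn 0.004 or -3.137
```

View pics/w1.png

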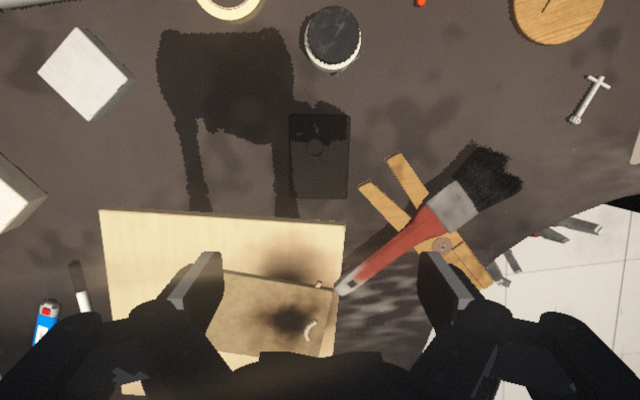

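Wrist picture: charcoal upright in view, centre (319,156), corners about (289,113)–(350,199); jar cap centre about (333,34); brush to the right, board below with a small gap.

Run:
```python
import pickle
from h import *
f=pickle.load(open("w1.pkl","rb"))
k=seg(f,[280,100,360,206],lambda h,s,v:v<48)
p,s,a=rect(f,k,.029);print("seg",p.round(4),np.round(s,4),a)
c=pts(f,[(289,114),(350,114),(349,198.5),(290,198.5)],.029)
print(c.mean(0).round(4),np.linalg.norm(c[1]-c[0]),np.linalg.norm(c[2]-c[1]))
e=c[1]-c[2];print("long yaw",np.arctan2(e[1],e[0]))
print("jar",pts(f,[(333,34)],.064))
x=f["frame"][90:215,260:380];cv2.imwrite("pics/c1.png",cv2.resize(cv2.convertScaleAbs(x[:,:,::-1],alpha=2.2),None,fx=4,fy=4))
```

```text
seg [ 0.4765 -0.3069] [0.0701 0.1016] 2.444642
[ 0.4672 -0.3076  0.029 ] 0.06184507921413921 0.08964520585246757
long yaw -0.6484019606436722
jar [[ 0.5490464  -0.38604487  0.064     ]]
```

View pics/c1.png

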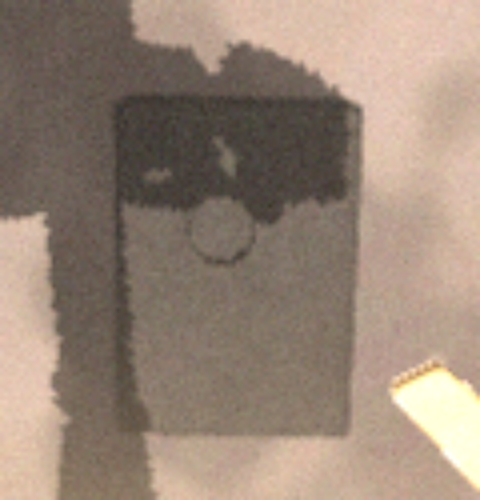

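Crop confirms charcoal edges (full-frame u 289–350, v 114–198.5), aligned with the tool; size matches 62×90 mm, so the measurement is good.

```bash
python3 -c "
from h import *
plan((.4672,-.3076,-.002),.907)"
```

```text
t 1.32 pos [ 0.4579 -0.3018  0.2311] yaw y -2.234 tilt [-0.001 -0.    -1.   ] q6 1.59 q1 -0.64
  shift [ 0.011  -0.0013  0.2331] turn 0.0 or -3.141
```

Call:
hand_motion(
  plan=[
    [[0.011, 0, 0.06, 0, 1], [0.011, 0, 0.12, 0, 1], [0.011, 0, 0.17, 0, 1], [0.011, 0, 0.21, 0, 1], [0.011, 0, 0.222, 0, 1]],
  ],
)

```text
clock: 1.95
tool_pos: [0.4646, -0.3079, 0.0061]
tool_rot: [-2.968, 1.025, 0.009]
force: [0.8, -0.0, 0.8]
width: 1.0
gripper_force: 0.0
```

```bash
python3 -c "
from h import *
plan((.4672,-.3076,-.002),.907)"
```

```text
t 1.95 pos [ 0.4646 -0.3079  0.0061] yaw y -2.236 tilt [-0.005  0.003 -1.   ] q6 1.59 q1 -0.65
  shift [ 0.002  -0.0018  0.0081] turn -0.001 or 3.141
```

Call:
hand_motion(
  plan=[
    [[0.002, -0.001, 0.008, 0, 1], [0.002, -0.001, 0.008, 0, 0.5], [0.002, -0.001, 0.008, 0, 0.5], [0.002, -0.001, 0.008, 0, 0.5], [0.002, -0.001, 0.008, 0, 0.5]],
  ],
  clamp_n=40,
)

```text
clock: 2.58
tool_pos: [0.4705, -0.3092, 0.0035]
tool_rot: [2.97, -1.021, 0.005]
force: [-0.6, -1.0, 7.1]
width: 0.741
gripper_force: 46.5
```

Call:
hand_motion(
  plan=[
    [[0, 0, -0.005, 0, 0.5], [0, 0, -0.06, 0, 0.5], [0, 0, -0.12, 0, 0.5], [0, 0, -0.12, 0, 0.5]],
  ],
)

```text
clock: 3.08
tool_pos: [0.4718, -0.31, 0.1283]
tool_rot: [2.968, -1.02, 0.017]
force: [0.1, -0.1, -1.7]
width: 0.744
gripper_force: 45.8
```

```bash
python3 -c "
from h import *
plan((.669,.0055,.13),.059+1.5708)"
```

```text
t 3.08 pos [ 0.4718 -0.31    0.1283] yaw y -2.233 tilt [ 0.009 -0.007 -1.   ] q6 1.59 q1 -0.64
  shift [-0.0384 -0.3701 -0.002 ] turn -0.721 or 2.42
```

Call:
hand_motion(
  plan=[
    [[-0.038, -0.37, -0.002, -0.721, 0.5], [-0.038, -0.37, -0.002, -0.721, 0.5], [-0.038, -0.37, -0.002, -0.721, 0.5], [-0.038, -0.37, -0.002, -0.721, 0.5], [-0.038, -0.37, -0.002, -0.721, 0.5]],
  ],
)

```text
clock: 3.7
tool_pos: [0.6356, -0.0416, 0.1215]
tool_rot: [-3.14, -0.095, 0.003]
force: [0.8, -1.0, -0.4]
width: 0.742
gripper_force: 45.7
```

```bash
python3 -c "
from h import *
plan((.669,.0055,.13),.059+1.5708)"
```

```text
t 3.7 pos [ 0.6356 -0.0416  0.1215] yaw y -1.51 tilt [-0.002  0.    -1.   ] q6 1.39 q1 -0.12
  shift [ 0.0361 -0.045  -0.0085] turn 0.001 or -3.14
```

Call:
hand_motion(
  plan=[
    [[0.036, -0.045, -0.0085, 0, 0.5], [0.036, -0.045, -0.0085, 0, 0.5], [0.036, -0.045, -0.0085, 0, 0.5]],
  ],
)

```text
clock: 4.08
tool_pos: [0.6681, 0.0035, 0.1299]
tool_rot: [3.14, 0.093, -0.004]
force: [-0.4, -0.3, -0.9]
width: 0.745
gripper_force: 45.7
```

```bash
python3 -c "
from h import *
f=look('w2')
plan((.669,.0055,.13),.059+1.5708)
print([pix(f,(.669+a*.0475,.0055+b*.03,.032)) for a,b in [(1,1),(1,-1),(-1,-1),(-1,1)]])"
```

```text
t 4.12 pos [0.668  0.0028 0.1303] yaw y -1.513 tilt [-0.002 -0.    -1.   ] q6 1.47 q1 -0.05
  shift [ 0.0012 -0.0026  0.0003] turn -0.001 or 3.141
[array([280.4, 129.2]), array([363.9, 134.2]), array([352.3, 253.8]), array([277.5, 249.8])]
```

View pics/w2.png

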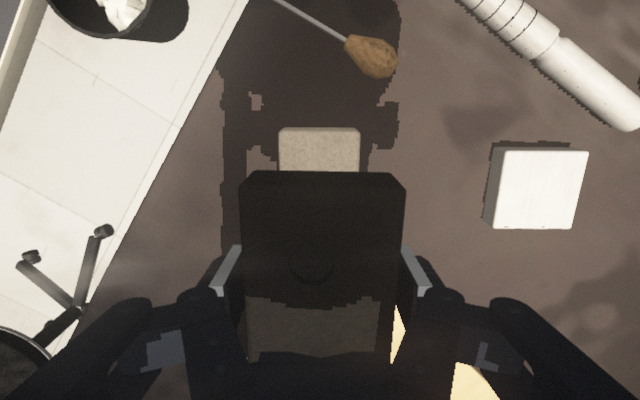

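Held charcoal: top face from about (243–400, v 190) to v 360; brick's far edge peeks out at (279–361, v 128–132), as predicted from the top camera. Now check the charcoal's centre against the brick.

Run:
```python
import pickle
from h import *
f=pickle.load(open("w2.pkl","rb"))
c=pts(f,[(241,189),(404,189),(393,360),(247,360)],.1555);print(c.round(4)); print(c.mean(0).round(4))
print("front bottom",pts(f,[(322,172)],.1265).round(4))
k=seg(f,[268,120,372,170],lambda h,s,v:v>105);print(k[:,0].min(0),k[:,0].max(0),pts(f,[(278.5,131),(361,131)],.032).round(4),[pix(f,p) for p in [(.718,.0315,0),(.7146,.0381,.032),(.7182,-.0218,.032)]])
print("steel",pts(f,[(506,149),(588,152),(572,229),(489,222)],.021).round(4))
```

```text
[[ 0.7065  0.0355  0.1555]
 [ 0.71   -0.0241  0.1555]
 [ 0.6332 -0.0296  0.1555]
 [ 0.6294  0.0337  0.1555]]
[0.6698 0.0039 0.1555]
front bottom [[0.7081 0.0057 0.1265]]
[278 127] [360 169] [[ 0.7152  0.0369  0.032 ]
 [ 0.7187 -0.0222  0.032 ]] [array([290. , 123.9]), array([276.7, 131.7]), array([360.4, 131.6])]
steel [[ 0.7107 -0.1352  0.021 ]
 [ 0.7121 -0.1983  0.021 ]
 [ 0.649  -0.2038  0.021 ]
 [ 0.651  -0.1346  0.021 ]]
```

Call:
hand_motion(
  plan=[
    [[0.006, -0.002, 0.03, 0, 0.5], [0.006, -0.002, 0.06, 0, 0.5], [0.006, -0.002, 0.08, 0, 0.5], [0.006, -0.002, 0.09, 0, 0.5], [0.006, -0.002, 0.09, 0, 0.5]],
  ],
)

```text
clock: 4.75
tool_pos: [0.6743, 0.0054, 0.0412]
tool_rot: [-3.14, -0.091, 0.001]
force: [0.0, -0.4, -0.8]
width: 0.741
gripper_force: 45.7
```

```bash
python3 -c "
from h import *
plan((.674,.005,.0355),.059+1.5708)"
```

```text
t 4.75 pos [0.6743 0.0054 0.0412] yaw y -1.513 tilt [-0.001  0.    -1.   ] q6 1.47 q1 -0.04
  shift [-0.0003  0.0004  0.0057] turn -0.001 or 3.141
```

Call:
hand_motion(
  plan=[
    [[0, 0, 0.003, 0, 0.5], [0, 0, 0.005, 0, 0.5], [0, 0, 0.006, 0, 0.5]],
  ],
)

```text
clock: 5.12
tool_pos: [0.6748, 0.0059, 0.0359]
tool_rot: [3.14, 0.092, 0.001]
force: [0.7, 0.2, -1.2]
width: 0.744
gripper_force: 45.7
```

Call:
hand_motion(
  plan=[
    [[0, 0, 0, 0, 0.85], [0, 0, 0, 0, 1], [0, 0, 0, 0, 1], [0, 0, -0.03, 0, 1], [0, 0, -0.07, 0, 1]],
  ],
)

```text
clock: 5.75
tool_pos: [0.6737, 0.0059, 0.1046]
tool_rot: [-3.14, -0.092, 0.005]
force: [0.5, -0.6, 1.3]
width: 1.001
gripper_force: 0.0
```

Call:
hand_motion(
  plan=[
    [[0, 0, -0.06, 0, 1], [0, 0, -0.12, 0, 1], [0, 0, -0.15, 0, 1]],
  ],
)

```text
clock: 6.12
tool_pos: [0.6752, 0.0058, 0.261]
tool_rot: [3.14, 0.092, 0.011]
force: [0.4, 0.6, -0.1]
width: 1.0
gripper_force: 0.0
```

```bash
python3 -c "
from h import *
f=look('w3');plan((.549,-.386,.23))"
```

```text
t 6.17 pos [0.6757 0.0058 0.2644] yaw y -1.512 tilt [ 0.011 -0.    -1.   ] q6 1.47 q1 -0.04
  shift [-0.1497  0.3836  0.0332] turn 0.0 or 0.0
```

View pics/w3.png

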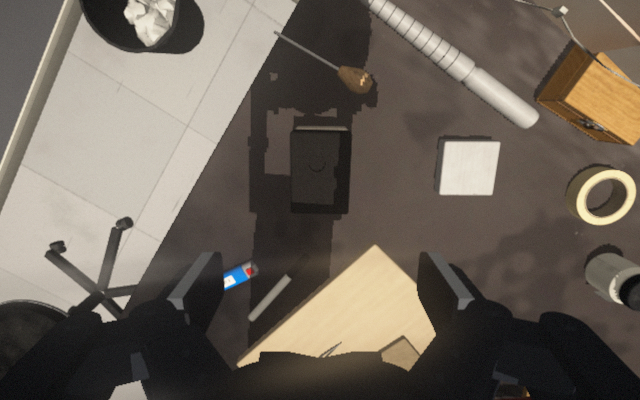

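Charcoal lies on the brick, top face about (291–350, v 131–213); the brick's far edge is a pale strip at v 127. Steel block at (469,167) is unmoved.

Run:
```python
import pickle
from h import *
from rig import arm
f=pickle.load(open("w3.pkl","rb"))
k=seg(f,[280,122,365,225],lambda h,s,v:v<22);print(k[:,0].min(0),k[:,0].max(0))
for z in(.061,):
  c=pts(f,[(292,132),(350,132),(348,213),(291,212)],z);print(c.round(4),c.mean(0).round(4))
print("brick front edge",pts(f,[(322,127.5)],.032).round(4), [pix(f,(.669+a*.0475,.0055,z)) for a,z in((1,.032),(1,0),(.947,.061),(-.947,.061),(-1,.032))])
g=arm.grab_frame("top");cv2.imwrite("pics/top3.png",cv2.resize(g["frame"][130:270,170:460,::-1],None,fx=2.7,fy=2.7,interpolation=cv2.INTER_CUBIC))
```

```text
Traceback (most recent call last):
  File "h.py", line 26, in seg
    return max(cs,key=cv2.contourArea)
ValueError: max() iterable argument is empty
```

Run:
```python
import pickle
from h import *
f=pickle.load(open("w3.pkl","rb"))
c=pts(f,[(292,132),(350,132),(348,213),(291,212)],.061);print(c.round(4),c.mean(0).round(4))
print("brick front edge",pts(f,[(322,127.5)],.032).round(4), [pix(f,(.669+a*.0475,.0055,z)) for a,z in((1,.032),(1,0),(.947,.061),(-.947,.061),(-1,.032))])
plan((.545,-.387,.26))
```

```text
[[ 0.7131  0.0374  0.061 ]
 [ 0.7166 -0.0219  0.061 ]
 [ 0.629  -0.0271  0.061 ]
 [ 0.6265  0.0355  0.061 ]] [0.6713 0.006  0.061 ]
brick front edge [[0.7172 0.0067 0.032 ]] [array([323. , 128.2]), array([322.8, 126. ]), array([323.1, 133. ]), array([318.1, 215.6]), array([318.1, 209.4])]
t 6.17 pos [0.6757 0.0058 0.2644] yaw y -1.512 tilt [ 0.011 -0.    -1.   ] q6 1.47 q1 -0.04
  shift [-0.1535  0.3844  0.0032] turn 0.0 or 0.0
```

Call:
hand_motion(
  plan=[
    [[-0.1535, 0.384, 0.03, -1.571, 1], [-0.1535, 0.384, 0.03, -1.571, 1], [-0.1535, 0.384, 0.03, -1.571, 1], [-0.1535, 0.384, 0.03, -1.571, 1], [-0.1535, 0.384, 0.03, -1.571, 1]],
  ],
)

```text
clock: 6.8
tool_pos: [0.5782, -0.2832, 0.233]
tool_rot: [-2.775, -1.472, -0.0]
force: [0.4, 0.2, 0.2]
width: 1.0
gripper_force: 0.0
```

```bash
python3 -c "
from h import *
plan((.545,-.387,.23),.059)"
```

```text
t 6.8 pos [ 0.5782 -0.2832  0.233 ] yaw y -0.595 tilt [-0.  0. -1.] q6 0.09 q1 -0.51
  shift [-0.1045  0.0307  0.003 ] turn -0.654 or 2.487
```

Call:
hand_motion(
  plan=[
    [[-0.1045, 0.0307, 0.003, -0.654, 1], [-0.1045, 0.0307, 0.003, -0.654, 1], [-0.1045, 0.0307, 0.003, -0.654, 1], [-0.1045, 0.0307, 0.003, -0.654, 1], [-0.1045, 0.0307, 0.003, -0.654, 1]],
  ],
)

```text
clock: 7.42
tool_pos: [0.5451, -0.3852, 0.23]
tool_rot: [-2.163, -2.277, 0.0]
force: [-0.2, 0.6, 0.2]
width: 1.0
gripper_force: 0.0
```

```bash
python3 -c "
from h import *
f=look('w4')
plan((.545,-.387,.23),.059)"
```

```text
t 7.47 pos [ 0.5452 -0.3851  0.2301] yaw y 0.05 tilt [-0.  0. -1.] q6 -0.72 q1 -0.67
  shift [-0.0019 -0.0003  0.0001] turn -0.009 or 3.133
```

View pics/w4.png

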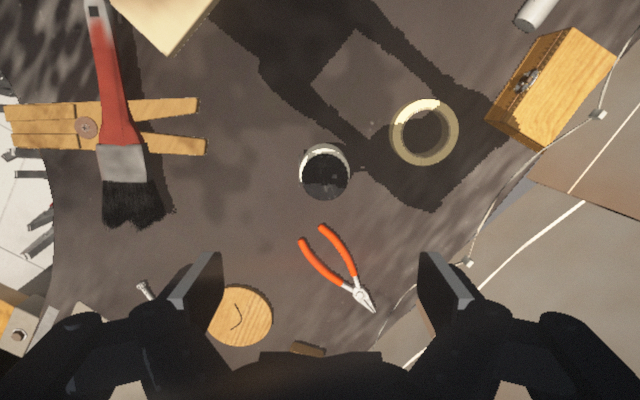

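Wrist picture: jar cap centred about (325,177), white body rim peeking above; tape (424,131) clear of the finger paths, pliers below at (340,265).

Run:
```python
import pickle
from h import *
f=pickle.load(open("w4.pkl","rb"))
k=seg(f,[296,140,356,206],lambda h,s,v:v<48);c,r=cv2.minEnclosingCircle(k)
print(c,r,pts(f,[c,(325,177)],.064).round(4), r*(.23+.142-.064)/330)
k=seg(f,[385,92,462,170],lambda h,s,v:v>110);print("tape",rect(f,k,.02))
p=pts(f,[(325,177)],.064)[0];plan((p[0],p[1],.012),.059)
```

```text
(324.24664306640625, 176.32452392578125) 22.493772506713867 [[ 0.5484 -0.384   0.064 ]
 [ 0.5491 -0.3846  0.064 ]] 0.02099418767293294
tape (array([ 0.65127362, -0.33855331]), (np.float32(0.0725591), np.float32(0.07544624)), np.float32(1.6220679))
t 7.47 pos [ 0.5452 -0.3851  0.2301] yaw y 0.05 tilt [-0.  0. -1.] q6 -0.72 q1 -0.67
  shift [2.000e-04 4.000e-03 2.181e-01] turn -0.009 or 3.133
```

Call:
hand_motion(
  plan=[
    [[0, 0.004, 0.06, -0.009, 1], [0, 0.004, 0.12, -0.009, 1], [0, 0.004, 0.17, -0.009, 1], [0, 0.004, 0.21, -0.009, 1], [0, 0.004, 0.223, -0.009, 1]],
  ],
)

```text
clock: 8.1
tool_pos: [0.5477, -0.3833, 0.0037]
tool_rot: [-2.149, -2.283, 0.001]
force: [0.2, -0.6, 0.7]
width: 1.003
gripper_force: 0.0
```

Call:
hand_motion(
  plan=[
    [[0, 0, 0, 0, 1], [0, 0, 0, 0, 0.4], [0, 0, 0, 0, 0.4], [0, 0, 0, 0, 0.4], [0, 0, 0, 0, 0.4]],
  ],
  clamp_n=30,
)

```text
clock: 8.72
tool_pos: [0.5503, -0.3858, 0.0104]
tool_rot: [2.149, 2.286, 0.001]
force: [-1.1, 0.2, 6.8]
width: 0.596
gripper_force: 31.7
```

Call:
hand_motion(
  plan=[
    [[0, 0, -0.01, 0, 0.4], [0, 0, -0.05, 0, 0.4], [0, 0, -0.09, 0, 0.4], [0, 0, -0.09, 0, 0.4]],
  ],
)

```text
clock: 9.22
tool_pos: [0.5511, -0.3863, 0.1033]
tool_rot: [2.146, 2.282, 0.001]
force: [0.3, -0.7, -0.9]
width: 0.593
gripper_force: 31.8
```

```bash
python3 -c "
from h import *
plan((.674,-.082,.1),.059)"
```

```text
t 9.22 pos [ 0.5511 -0.3863  0.1033] yaw y 0.062 tilt [ 0.007 -0.005 -1.   ] q6 -0.72 q1 -0.66
  shift [0.2962 0.1413 0.0026] turn 0.003 or -3.139
```

Call:
hand_motion(
  plan=[
    [[0.055, 0.026, 0, 0, 0.4], [0.11, 0.052, 0, 0, 0.4], [0.165, 0.078, 0, 0, 0.4], [0.22, 0.104, 0, 0, 0.4], [0.275, 0.13, 0, 0, 0.4]],
  ],
)

```text
clock: 9.85
tool_pos: [0.6619, -0.1004, 0.0959]
tool_rot: [-2.151, -2.287, 0.002]
force: [0.2, -0.0, -1.4]
width: 0.597
gripper_force: 31.7
```

Call:
hand_motion(
  plan=[
    [[0.021, 0.011, 0.01, 0, 0.4], [0.021, 0.011, 0.01, 0, 0.4], [0.021, 0.011, 0.01, 0, 0.4]],
  ],
)

```text
clock: 10.22
tool_pos: [0.6711, -0.0821, 0.0865]
tool_rot: [-2.153, -2.287, 0.003]
force: [0.6, -0.3, -1.4]
width: 0.595
gripper_force: 31.8
```

```bash
python3 -c "
from h import *
plan((.674,-.082,.012),.059)"
```

```text
t 10.22 pos [ 0.6711 -0.0821  0.0865] yaw y 0.06 tilt [-0.002 -0.001 -1.   ] q6 -0.23 q1 -0.17
  shift [-0.      0.0031  0.0745] turn 0.001 or -3.14
```

Call:
hand_motion(
  plan=[
    [[0, 0.003, 0.03, 0, 0.4], [0, 0.003, 0.055, 0, 0.4], [0, 0.003, 0.068, 0, 0.4], [0, 0.003, 0.071, 0, 0.4], [0, 0.003, 0.071, 0, 0.4]],
  ],
)

```text
clock: 10.85
tool_pos: [0.6751, -0.0812, 0.0175]
tool_rot: [2.152, 2.287, 0.001]
force: [-0.3, -0.8, -0.7]
width: 0.593
gripper_force: 31.8
```

```bash
python3 -c "
from h import *
plan((.674,-.082,.0105),.059)"
```

```text
t 10.85 pos [ 0.6751 -0.0812  0.0175] yaw y 0.061 tilt [ 0.001 -0.    -1.   ] q6 -0.23 q1 -0.17
  shift [-0.0007 -0.0012  0.007 ] turn 0.002 or -3.14
```

Call:
hand_motion(
  plan=[
    [[0, 0, 0.003, 0, 0.4], [0, 0, 0.005, 0, 0.4], [0, 0, 0.007, 0, 0.4], [0, 0, 0.007, 0, 0.4]],
  ],
)

```text
clock: 11.35
tool_pos: [0.675, -0.0805, 0.0104]
tool_rot: [2.151, 2.289, 0.001]
force: [-2.2, -0.0, 2.7]
width: 0.595
gripper_force: 32.3
```

Call:
hand_motion(
  plan=[
    [[0, 0, 0, 0, 0.65], [0, 0, 0, 0, 0.8], [0, 0, 0, 0, 0.9], [0, 0, 0, 0, 0.9]],
  ],
)

```text
clock: 11.85
tool_pos: [0.6747, -0.0806, 0.0094]
tool_rot: [-2.152, -2.289, 0.0]
force: [0.2, -0.0, 0.0]
width: 0.901
gripper_force: 0.0
```

Call:
hand_motion(
  plan=[
    [[0, 0, -0.03, 0, 1], [0, 0, -0.08, 0, 1], [0, 0, -0.14, 0, 1], [0, 0, -0.2, 0, 1], [0, 0, -0.22, 0, 1]],
  ],
)

```text
clock: 12.48
tool_pos: [0.6759, -0.0808, 0.2361]
tool_rot: [2.147, 2.284, 0.008]
force: [0.2, -0.3, -0.7]
width: 0.999
gripper_force: 0.0
```

```bash
python3 -c "
from h import *
f=look('w5');plan((.505,.117,.23),2.082-1.5708)"
```

```text
t 12.53 pos [ 0.676  -0.0808  0.2371] yaw y 0.062 tilt [ 0.01  -0.002 -1.   ] q6 -0.23 q1 -0.17
  shift [ 0.208  -0.1586  0.0051] turn -0.45 or 2.692
```

View pics/w5.png

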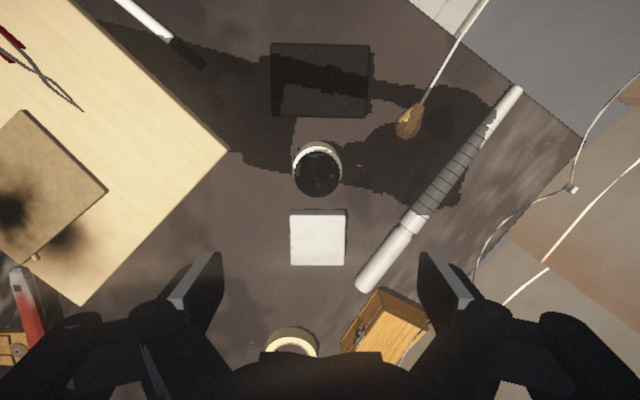

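Jar stands upright at (317,172), midway between charcoal (320,80) and steel (318,237). Next the lighter.

Call:
hand_motion(
  plan=[
    [[0.05, -0.038, 0.005, -0.15, 1], [0.1, -0.076, 0.005, -0.3, 0.6], [0.15, -0.115, 0.005, -0.45, 0.45], [0.2, -0.15, 0.005, -0.45, 0.45], [0.208, -0.158, 0.005, -0.45, 0.45]],
  ],
)

```text
clock: 13.15
tool_pos: [0.5022, 0.1198, 0.2241]
tool_rot: [-1.581, -2.714, -0.001]
force: [-0.1, 0.1, 0.1]
width: 0.451
gripper_force: 0.0
```

Call:
hand_motion(
  plan=[
    [[0, 0, 0, 0, 0.45], [0, 0, 0, 0, 0.45]],
  ],
)

```text
clock: 13.4
tool_pos: [0.5049, 0.1163, 0.2239]
tool_rot: [-1.589, -2.71, 0.001]
force: [0.7, 0.1, 0.2]
width: 0.449
gripper_force: 0.0
```

```bash
python3 -c "
from h import *
f=look('w6');plan((.505,.117,.23),2.082-1.5708)"
```

```text
t 13.45 pos [0.505  0.1161 0.2239] yaw y 0.51 tilt [-0.001 -0.001 -1.   ] q6 -0.35 q1 0.16
  shift [ 0.0007  0.0004 -0.0061] turn -0.001 or 3.14
```

View pics/w6.png

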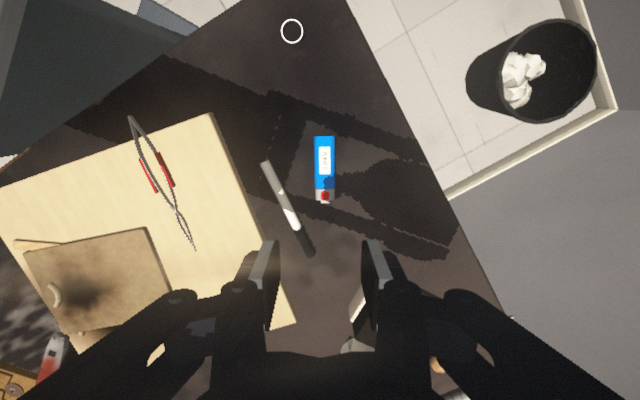

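Lighter at (324,169) spanning v 136–204, upright in view; pen runs (265,163)–(310,253) on its left, ~45 mm away at the grasp; ring at (291,31).

Run:
```python
import pickle
from h import *
f=pickle.load(open("w6.pkl","rb"))
k=seg(f,[305,125,345,212],lambda h,s,v:(s>110)|(v>120));r=rect(f,k,.013);print(r)
k2=seg(f,[275,12,308,50],lambda h,s,v:v>90);print("ring",rect(f,k2,.006),cv2.minEnclosingCircle(k2))
u=np.array([np.cos(r[2]),np.sin(r[2])]);p=r[0];print(u)
plan((p[0],p[1],.003),r[2]-np.pi/2)
```

```text
(array([0.50908618, 0.11608699]), (np.float32(0.022345874), np.float32(0.07571019)), np.float32(2.093051))
ring (array([0.41275186, 0.22191209]), (np.float32(0.022507472), np.float32(0.022872135)), np.float32(0.5099168)) ((291.2457580566406, 30.720338821411133), 12.840831756591797)
[-0.4988355  0.8666967]
t 13.45 pos [0.505  0.1161 0.2239] yaw y 0.51 tilt [-0.001 -0.001 -1.   ] q6 -0.35 q1 0.16
  shift [-0.002   0.0038  0.2209] turn -0.012 or 3.129
```

Call:
hand_motion(
  plan=[
    [[0, 0.004, 0.06, -0.012, 0.45], [0, 0.004, 0.12, -0.012, 0.45], [0, 0.004, 0.17, -0.012, 0.45], [0, 0.004, 0.205, -0.012, 0.45], [0, 0.004, 0.216, -0.012, 0.45]],
  ],
)

```text
clock: 14.08
tool_pos: [0.5065, 0.1179, 0.0053]
tool_rot: [-1.571, -2.716, 0.006]
force: [-0.7, -0.8, 0.1]
width: 0.448
gripper_force: 0.0
```

Call:
hand_motion(
  plan=[
    [[0, 0, 0, 0, 0.45]],
  ],
)

```text
clock: 14.2
tool_pos: [0.5081, 0.1186, 0.0085]
tool_rot: [-1.572, -2.719, 0.001]
force: [-0.9, -0.9, 0.2]
width: 0.447
gripper_force: 0.0
```

```bash
python3 -c "
from h import *
plan((.509,.116,.001),.522)"
```

```text
t 14.2 pos [0.5081 0.1186 0.0085] yaw y 0.523 tilt [-0.001 -0.    -1.   ] q6 -0.36 q1 0.16
  shift [-0.0027 -0.0005  0.0075] turn 0.001 or -3.141
```

Call:
hand_motion(
  plan=[
    [[0, 0, 0.007, 0, 0.45], [0, 0, 0.007, 0, 0.2], [0, 0, 0.007, 0, 0.15], [0, 0, 0.007, 0, 0.15], [0, 0, 0.007, 0, 0.15]],
  ],
  clamp_n=25,
)

```text
clock: 14.82
tool_pos: [0.5083, 0.1194, 0.0025]
tool_rot: [1.57, 2.72, 0.002]
force: [-0.1, -1.5, 3.8]
width: 0.255
gripper_force: 25.6
```

Call:
hand_motion(
  plan=[
    [[0, 0, -0.01, 0, 0.15], [0, 0, -0.06, 0, 0.15], [0, 0, -0.11, 0, 0.15], [0, 0, -0.12, 0, 0.15], [0, 0, -0.12, 0, 0.15]],
  ],
)

```text
clock: 15.45
tool_pos: [0.508, 0.1193, 0.1221]
tool_rot: [1.57, 2.72, 0.001]
force: [1.4, -0.1, -0.5]
width: 0.255
gripper_force: 25.1
```

```bash
python3 -c "
from h import *
plan((.673,.0805,.12),.059+1.5708)"
```

```text
t 15.45 pos [0.508  0.1193 0.1221] yaw y 0.524 tilt [ 0.001  0.    -1.   ] q6 -0.36 q1 0.17
  shift [-0.1161  0.1235  0.0023] turn -1.106 or 2.035
```

```bash
python3 -c "
from h import *
plan((.662,.080,.12),.059+1.5708)"
```

```text
t 15.45 pos [0.508  0.1193 0.1221] yaw y 0.524 tilt [ 0.001  0.    -1.   ] q6 -0.36 q1 0.17
  shift [-0.1111  0.1137  0.0023] turn -1.106 or 2.035
```

Call:
hand_motion(
  plan=[
    [[-0.03, 0.03, 0.002, -0.18, 0.15], [-0.06, 0.06, 0.002, -0.36, 0.15], [-0.09, 0.09, 0.002, -0.54, 0.15], [-0.111, 0.1137, 0.002, -0.72, 0.15], [-0.111, 0.1137, 0.002, -0.9, 0.15]],
  ],
)

```text
clock: 16.08
tool_pos: [0.6618, 0.079, 0.1148]
tool_rot: [-0.223, -3.128, 0.002]
force: [-0.8, 1.2, 0.2]
width: 0.253
gripper_force: 25.1
```

```bash
python3 -c "
from h import *
plan((.662,.080,.12),.059+1.5708)"
```

```text
t 16.07 pos [0.6618 0.079  0.1148] yaw y 1.428 tilt [-0.006 -0.001 -1.   ] q6 -1.36 q1 0.07
  shift [ 0.      0.001  -0.0052] turn -0.202 or 2.94
```

Call:
hand_motion(
  plan=[
    [[0, 0.001, 0, -0.18, 0.15], [0, 0.001, 0.03, -0.205, 0.15], [0, 0.001, 0.07, -0.205, 0.15], [0, 0.001, 0.1, -0.205, 0.15], [0, 0.001, 0.105, -0.205, 0.15]],
  ],
)

```text
clock: 16.7
tool_pos: [0.6587, 0.0811, 0.0091]
tool_rot: [0.091, -3.131, -0.0]
force: [-0.5, 0.2, -0.1]
width: 0.254
gripper_force: 31.8
```

Call:
hand_motion(
  plan=[
    [[0, 0, 0, 0, 0.15]],
  ],
)

```text
clock: 16.82
tool_pos: [0.6612, 0.0808, 0.0136]
tool_rot: [0.091, -3.138, 0.001]
force: [0.6, -1.1, -0.2]
width: 0.251
gripper_force: 31.8
```

```bash
python3 -c "
from h import *
plan((.662,.080,.003),.059+1.5708)"
```

```text
t 16.82 pos [0.6612 0.0808 0.0136] yaw y 1.629 tilt [-0.002 -0.    -1.   ] q6 -1.56 q1 0.07
  shift [-0.0007 -0.0009  0.0106] turn -0.001 or 3.14
```

Grip force jumped a little (25→32) but width is unchanged. Lower, release with a small opening, and rise.

Call:
hand_motion(
  plan=[
    [[0, 0, 0.005, 0, 0.15], [0, 0, 0.009, 0, 0.15], [0, 0, 0.011, 0, 0.15], [0, 0, 0.011, 0, 0.15]],
  ],
)

```text
clock: 17.32
tool_pos: [0.6629, 0.0818, 0.0053]
tool_rot: [-0.092, 3.137, 0.001]
force: [0.6, 4.2, 4.9]
width: 0.251
gripper_force: 31.7
```

Call:
hand_motion(
  plan=[
    [[0, 0, 0, 0, 0.38], [0, 0, 0, 0, 0.38], [0, 0, 0, 0, 0.38]],
  ],
)

```text
clock: 17.7
tool_pos: [0.662, 0.081, 0.0038]
tool_rot: [-0.091, 3.14, 0.0]
force: [-0.9, 3.4, 5.1]
width: 0.376
gripper_force: 0.0
```

Call:
hand_motion(
  plan=[
    [[0, 0, -0.03, 0, 0.4], [0, 0, -0.09, 0, 0.4], [0, 0, -0.15, 0, 0.4], [0, 0, -0.2, 0, 0.4], [0, 0, -0.22, 0, 0.4]],
  ],
)

```text
clock: 18.32
tool_pos: [0.6626, 0.0801, 0.2276]
tool_rot: [-0.089, 3.135, -0.001]
force: [0.8, 0.6, 0.2]
width: 0.4
gripper_force: 0.0
```

```bash
python3 -c "
from h import *
f=look('w7');plan((.4128,.222,.2))"
```

```text
t 18.38 pos [0.6629 0.0802 0.2291] yaw y 1.628 tilt [ 0.007 -0.    -1.   ] q6 -1.56 q1 0.07
  shift [0.2418 0.1558 0.0274] turn 0.0 or 0.0
```

View pics/w7.png

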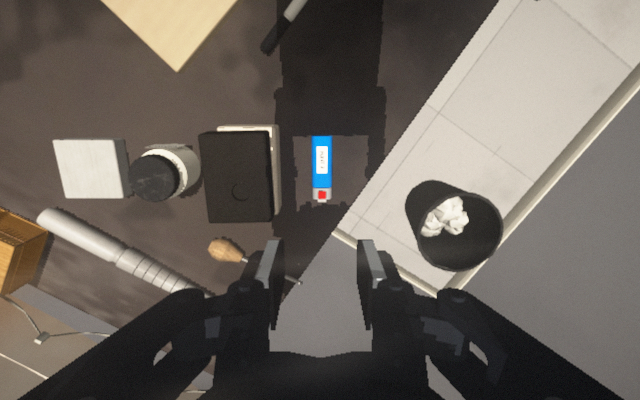

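Lighter lies at (322,168) parallel to the brick; charcoal top (199–272, v 131–222), brick rim showing at (217–280, v 126); jar (160,175) and steel (92,168).

Run:
```python
import pickle
from h import *
f=pickle.load(open("w7.pkl","rb"))
k=seg(f,[302,120,345,212],lambda h,s,v:(s>110)|(v>120));r=rect(f,k,.013);print("lighter",r)
c=pts(f,[(199,133),(269,131),(272,221),(209,223)],.061);print("char",c.mean(0).round(4),c.round(4)[:,:2].tolist())
b=pts(f,[(217.5,126.5),(278.5,125)],.032);print("brick near corners",b.round(4))
print("expected brick near corners px",[pix(f,(.669-.0474-s*.03*.059,.0055-.0028+s*.03,.032)) for s in(-1,1)])
print("steel",pts(f,[(53,139),(126,140),(127,198),(64,199)],.021).mean(0).round(4))
plan((.4128,.222,.15))
```

```text
lighter (array([0.66613983, 0.08215973]), (np.float32(0.022891108), np.float32(0.07536234)), np.float32(0.0487195))
char [0.6695 0.0012 0.061 ] [[0.6279, -0.0335], [0.6224, 0.0311], [0.7111, 0.0352], [0.7168, -0.0278]]
brick near corners [[ 0.624  -0.0249  0.032 ]
 [ 0.619   0.0363  0.032 ]]
expected brick near corners px [array([215.1, 125.7]), array([274.9, 125.6])]
steel [ 0.6788 -0.1643  0.021 ]
t 18.38 pos [0.6629 0.0802 0.2291] yaw y 1.628 tilt [ 0.007 -0.    -1.   ] q6 -1.56 q1 0.07
  shift [0.2421 0.1558 0.0774] turn 0.0 or 0.0
```

Call:
hand_motion(
  plan=[
    [[0.05, 0.032, 0, 0, 0.45], [0.1, 0.064, 0, 0, 0.45], [0.15, 0.096, 0, 0, 0.45], [0.2, 0.13, 0.04, 0, 0.45], [0.24, 0.156, 0.06, 0, 0.45]],
  ],
)

```text
clock: 19.0
tool_pos: [0.4113, 0.2226, 0.1606]
tool_rot: [0.089, -3.138, 0.003]
force: [-0.3, 0.8, -0.2]
width: 0.451
gripper_force: 0.0
```

Call:
hand_motion(
  plan=[
    [[0.002, 0, 0.017, 0, 0.45], [0.002, 0, 0.017, 0, 0.45]],
  ],
)

```text
clock: 19.25
tool_pos: [0.4104, 0.2219, 0.1441]
tool_rot: [0.091, -3.137, 0.004]
force: [-0.1, 0.4, 0.6]
width: 0.449
gripper_force: 0.0
```

Run:
```python
from h import *
import pickle
from rig import arm
g=arm.grab_frame("top");pickle.dump(g,open("top7.pkl","wb"))
cv2.imwrite("pics/top7.png",cv2.resize(g["frame"][130:200,240:370,::-1],None,fx=6,fy=6,interpolation=cv2.INTER_CUBIC))
f=look('w8');print("ring px exp",pix(f,(.4128,.222,.006)))
k=seg(f,[240,100,400,260],lambda h,s,v:v>110);print("ring",rect(f,k,.006),cv2.minEnclosingCircle(k))
plan((.4128,.222,.002))
```

```text
ring px exp [319.6 185.8]
ring (array([0.34752188, 0.25879785]), (np.float32(0.04363122), np.float32(0.095355876)), np.float32(1.0420958)) ((353.0, 132.0), 56.03580093383789)
t 19.35 pos [0.4121 0.2221 0.1466] yaw y 1.627 tilt [ 0.    -0.001 -1.   ] q6 -1.21 q1 0.42
  shift [-0.0006 -0.      0.1446] turn 0.0 or 0.0
```

View pics/top7.png

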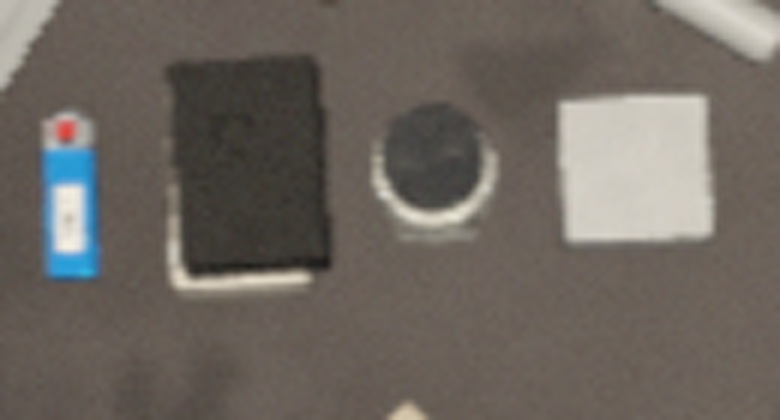

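Top crop: charcoal (167,63)–(330,270) is shifted a bit right and slightly turned on the brick (pale rim left and below); jar cap (434,157), steel (636,168), lighter (71,197).

Run:
```python
from h import *
import pickle
g=pickle.load(open("top7.pkl","rb"));P=lambda L,z:pts(g,[(240+(a-2.5)/6,130+(b-2.5)/6) for a,b in L],z)[:,:2]
c=P([(168,63),(318,57),(329,269),(187,272)],.061);print("char",c.mean(0).round(4),[np.linalg.norm(c[i]-c[(i+1)%4]).round(4) for i in range(4)])
e=c[0]-c[3];e2=c[1]-c[2];print("yaws",np.arctan2(*e[::-1]),np.arctan2(*e2[::-1]),np.arctan2(*(c[0]-c[1])[::-1])-1.5708,np.arctan2(*(c[3]-c[2])[::-1])-1.5708)
k=seg(g,[265,135,297,180],lambda h,s,v:v<75);print(rect(g,k,.061))
b=P([(177,290),(311,282)],.032);print("brick near corners",b.round(4),(b.mean(0)+[.0474,.0028]).round(4))
k=seg(g,[333,140,362,175],lambda h,s,v:v>155);print("steel",rect(g,k,.021))
print("jar",P([(434,157)],.064))
k=seg(g,[244,146,260,180],lambda h,s,v:(s>90)|(v>140));print("lighter",rect(g,k,.013))
f=pickle.load(open("w8.pkl","rb"))
k=seg(f,[295,160,345,212],lambda h,s,v:v>90);print("ring",rect(f,k,.006),cv2.minEnclosingCircle(k))
```

```text
char [ 0.6689 -0.0031] [np.float64(0.064), np.float64(0.0919), np.float64(0.06), np.float64(0.0909)]
yaws 0.1128246882957331 0.06840526481919812 0.05182933917571808 0.03229612115024039
(array([ 0.66906927, -0.00251408]), (np.float32(0.06323717), np.float32(0.09191)), np.float32(0.071980484))
brick near corners [[ 0.6199  0.0305]
 [ 0.624  -0.0276]] [0.6694 0.0043]
steel (array([ 0.67896118, -0.16907074]), (np.float32(0.06207457), np.float32(0.066152796)), np.float32(1.5816655))
jar [[ 0.67238119 -0.08098445]]
lighter (array([0.66457416, 0.08081186]), (np.float32(0.02394707), np.float32(0.07349154)), np.float32(0.029827105))
ring (array([0.41261618, 0.22193381]), (np.float32(0.02284895), np.float32(0.02291747)), np.float32(2.421416)) ((319.5, 185.11904907226562), 13.128671646118164)
```

Charcoal has been nudged ~7 mm sideways (finger linkage during the lighter placing). I'll mend it by pushing its −y side with both finger edges straddling the jar.

```bash
python3 -c "
from h import *
plan((.671,-.054,.2),.059)"
```

```text
t 19.35 pos [0.4121 0.2221 0.1466] yaw y 1.627 tilt [ 0.    -0.001 -1.   ] q6 -1.21 q1 0.42
  shift [-0.2429 -0.2903 -0.0532] turn 1.568 or -1.573
```

Call:
hand_motion(
  plan=[
    [[-0.035, -0.04, -0.03, 0.18, 0.7], [-0.07, -0.08, -0.053, 0.36, 0.7], [-0.105, -0.12, -0.053, 0.54, 0.7], [-0.14, -0.16, -0.053, 0.72, 0.7], [-0.175, -0.2, -0.053, 0.9, 0.7]],
  ],
)

```text
clock: 19.98
tool_pos: [0.5998, 0.0302, 0.2006]
tool_rot: [1.295, 2.86, 0.001]
force: [0.2, 0.2, 1.0]
width: 0.696
gripper_force: 0.0
```

```bash
python3 -c "
from h import *
plan((.671,-.054,.2),.059)"
```

```text
t 19.98 pos [0.5998 0.0302 0.2006] yaw y 0.72 tilt [ 0.002 -0.    -1.   ] q6 -0.73 q1 -0.01
  shift [-0.1102 -0.0021  0.0007] turn 0.661 or -2.48
```

Call:
hand_motion(
  plan=[
    [[-0.05, -0.001, 0, 0.18, 0.7], [-0.1, -0.002, 0, 0.36, 0.7], [-0.11, -0.002, 0, 0.54, 0.7], [-0.11, -0.002, 0, 0.661, 0.7], [-0.11, -0.002, 0, 0.661, 0.7]],
  ],
)

```text
clock: 20.6
tool_pos: [0.6701, -0.052, 0.1998]
tool_rot: [2.146, 2.294, 0.0]
force: [-0.0, 1.1, -0.3]
width: 0.703
gripper_force: 0.0
```

Call:
hand_motion(
  plan=[
    [[0, 0, 0, 0, 0.7]],
  ],
)

```text
clock: 20.72
tool_pos: [0.6696, -0.0509, 0.1999]
tool_rot: [2.143, 2.296, 0.0]
force: [-0.0, -0.7, -0.8]
width: 0.699
gripper_force: 0.0
```

```bash
python3 -c "
from h import *
plan((.671,-.054,.036),.059)"
```

```text
t 20.73 pos [ 0.6696 -0.0509  0.1999] yaw y 0.069 tilt [ 0.001 -0.    -1.   ] q6 -0.2 q1 -0.13
  shift [-0.0031  0.0011  0.1639] turn 0.01 or -3.131
```

Call:
hand_motion(
  plan=[
    [[-0.004, 0.001, 0.05, 0.01, 0.7], [-0.004, 0.001, 0.1, 0.01, 0.7], [-0.004, 0.001, 0.14, 0.01, 0.7], [-0.004, 0.001, 0.158, 0.01, 0.7], [-0.004, 0.001, 0.163, 0.01, 0.7]],
  ],
)

```text
clock: 21.35
tool_pos: [0.6704, -0.0541, 0.0361]
tool_rot: [-2.155, -2.285, 0.001]
force: [-0.2, -0.2, 0.4]
width: 0.698
gripper_force: 0.0
```

Call:
hand_motion(
  plan=[
    [[0, 0, 0, 0, 0.7]],
  ],
)

```text
clock: 21.48
tool_pos: [0.6715, -0.0543, 0.0384]
tool_rot: [2.155, 2.283, 0.002]
force: [0.3, -0.8, 0.1]
width: 0.699
gripper_force: 0.0
```

```bash
python3 -c "
from h import *
plan((.671,-.0385,.036),.059)"
```

```text
t 21.48 pos [ 0.6715 -0.0543  0.0384] yaw y 0.058 tilt [ 0.003 -0.    -1.   ] q6 -0.19 q1 -0.13
  shift [0.0158 0.0004 0.0024] turn -0.001 or 3.141
```

Call:
hand_motion(
  plan=[
    [[0.004, 0, 0, 0, 0.7], [0.008, 0, 0, 0, 0.7], [0.011, 0, 0, 0, 0.7], [0.013, 0, 0, 0, 0.7], [0.015, 0, 0, 0, 0.7]],
  ],
)

```text
clock: 22.1
tool_pos: [0.6698, -0.0393, 0.0368]
tool_rot: [2.156, 2.284, 0.0]
force: [0.3, -1.2, 1.7]
width: 0.701
gripper_force: 0.8
```

Call:
hand_motion(
  plan=[
    [[-0.008, 0, 0, 0, 0.7], [-0.016, 0, 0, 0, 0.7], [-0.016, 0, -0.05, 0, 0.7], [-0.016, 0, -0.11, 0, 0.7], [-0.016, 0, -0.16, 0, 0.7]],
  ],
)

```text
clock: 22.72
tool_pos: [0.6706, -0.0559, 0.199]
tool_rot: [2.157, 2.283, 0.001]
force: [0.8, -0.7, 0.5]
width: 0.7
gripper_force: 0.0
```

Run:
```python
from h import *
f=look('w9')
plan((.42,.222,.2))
cv2.imwrite("pics/w9c.png",cv2.resize(cv2.convertScaleAbs(f["frame"][20:260,200:440,::-1],alpha=1.6),None,fx=2.4,fy=2.4))
```

```text
t 22.77 pos [ 0.6723 -0.0561  0.2078] yaw y 0.057 tilt [ 0.012 -0.002 -1.   ] q6 -0.19 q1 -0.13
  shift [ 0.292  -0.2362  0.0043] turn 0.0 or 0.0
```

View pics/w9c.png

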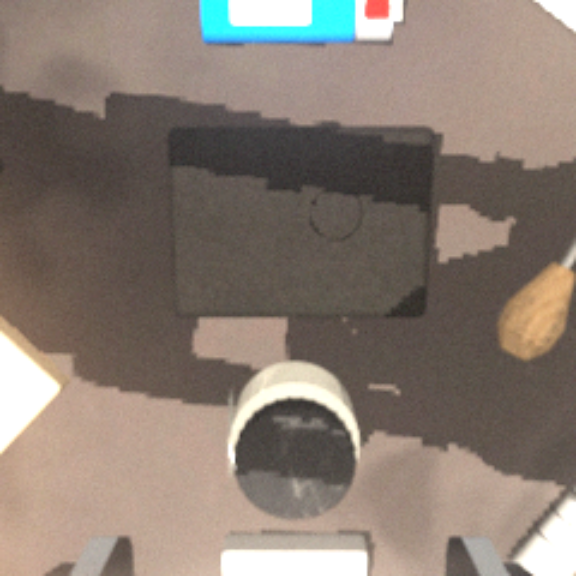

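Charcoal now covers the brick squarely (crop (170,130)–(433,316)); the jar at (295,455) is undisturbed. Now the ring.

Call:
hand_motion(
  plan=[
    [[0.05, -0.04, 0, 0, 0.5], [0.1, -0.081, 0, 0, 0.45], [0.15, -0.121, 0, 0, 0.45], [0.2, -0.162, 0.02, 0, 0.45], [0.248, -0.2, 0.04, 0, 0.45]],
  ],
)

```text
clock: 23.4
tool_pos: [0.4632, 0.1731, 0.1599]
tool_rot: [2.157, 2.283, 0.002]
force: [0.1, 1.3, 0.3]
width: 0.451
gripper_force: 0.0
```

Run:
```python
from h import *
import pickle
f=pickle.load(open("w9.pkl","rb"));C=lambda L,z:pts(f,[(200+(a-.7)/2.4,20+(b-.7)/2.4) for a,b in L],z)[:,:2]
c=C([(170,133),(433,133),(427,316),(178,316)],.061);print("char",c.mean(0).round(4))
plan((.4128,.222,.12),.059)
```

```text
char [0.6713 0.0042]
t 23.4 pos [0.4632 0.1731 0.1599] yaw y 0.057 tilt [ 0.001  0.001 -1.   ] q6 0.23 q1 0.29
  shift [ 0.0516 -0.0476  0.0399] turn -0.002 or 3.139
```

Call:
hand_motion(
  plan=[
    [[0.035, -0.032, 0.02, 0, 0.45], [0.051, -0.047, 0.035, 0, 0.45], [0.051, -0.047, 0.035, 0, 0.45], [0.051, -0.047, 0.035, 0, 0.45]],
  ],
)

```text
clock: 23.9
tool_pos: [0.4152, 0.22, 0.1258]
tool_rot: [2.157, 2.283, 0.001]
force: [0.4, -0.6, -0.6]
width: 0.452
gripper_force: 0.0
```

Run:
```python
from h import *
import pickle
from rig import arm
f=look('w10');c=pix(f,(.4127,.222,.006));print("exp",c);u,v=c.astype(int)
k=seg(f,[u-28,v-28,u+28,v+28],lambda h,s,v:v>90);r=rect(f,k,.006);print("ring",r)
g=arm.grab_frame("top");pickle.dump(g,open("top10.pkl","wb"))
k=seg(g,[265,135,297,180],lambda h,s,v:v<75);print("char",rect(g,k,.061))
plan((*r[0],.001),.059)
```

```text
exp [317.7 187.9]
ring (array([0.41290475, 0.22256265]), (np.float32(0.022508109), np.float32(0.022598866)), np.float32(0.85039675))
char (array([0.66887469, 0.00366609]), (np.float32(0.0650887), np.float32(0.091526635)), np.float32(0.05731029))
t 24.0 pos [0.4155 0.2199 0.126 ] yaw y 0.056 tilt [ 0.001  0.    -1.   ] q6 0.36 q1 0.41
  shift [ 0.0028 -0.0027  0.125 ] turn -0.003 or 3.139
```

Call:
hand_motion(
  plan=[
    [[0.003, -0.003, 0.05, 0, 0.45], [0.003, -0.003, 0.09, 0, 0.45], [0.003, -0.003, 0.112, 0, 0.45], [0.003, -0.003, 0.12, 0, 0.45], [0.003, -0.003, 0.12, 0, 0.45]],
  ],
)

```text
clock: 24.62
tool_pos: [0.4119, 0.2231, 0.0057]
tool_rot: [2.157, 2.283, 0.0]
force: [-0.6, -0.1, 0.8]
width: 0.451
gripper_force: 0.0
```

```bash
python3 -c "
from h import *
plan((.413,.2225,.001),.059)"
```

```text
t 24.62 pos [0.4119 0.2231 0.0057] yaw y 0.057 tilt [ 0.  0. -1.] q6 0.37 q1 0.42
  shift [-0.0007  0.0011  0.0047] turn -0.002 or 3.139
```

Call:
hand_motion(
  plan=[
    [[0, 0, 0.004, 0, 0.45], [0, 0, 0.004, 0, 0.25], [0, 0, 0.004, 0, 0.15], [0, 0, 0.004, 0, 0.15], [0, 0, 0.004, 0, 0.15]],
  ],
  clamp_n=25,
)

```text
clock: 25.25
tool_pos: [0.4117, 0.2236, 0.002]
tool_rot: [2.156, 2.284, 0.002]
force: [-0.0, -1.5, 5.0]
width: 0.233
gripper_force: 24.8
```

Call:
hand_motion(
  plan=[
    [[0, 0, -0.01, 0, 0.15], [0, 0, -0.06, 0, 0.15], [0, 0, -0.12, 0, 0.15], [0, 0, -0.14, 0, 0.15], [0, 0, -0.14, 0, 0.15]],
  ],
)

```text
clock: 25.88
tool_pos: [0.412, 0.2237, 0.1427]
tool_rot: [2.156, 2.284, 0.005]
force: [-0.4, 0.2, -1.1]
width: 0.236
gripper_force: 24.5
```

```bash
python3 -c "
from h import *
plan((.669,.004,.14),.059)"
```

```text
t 25.88 pos [0.412  0.2237 0.1427] yaw y 0.058 tilt [ 0.003  0.001 -1.   ] q6 0.37 q1 0.42
  shift [-0.2342  0.244   0.0032] turn -0.001 or 3.14
```

Call:
hand_motion(
  plan=[
    [[-0.04, 0.042, 0, 0, 0.15], [-0.08, 0.084, 0, 0, 0.15], [-0.12, 0.126, 0, 0, 0.15], [-0.16, 0.168, 0, 0, 0.15], [-0.2, 0.21, 0, 0, 0.15]],
  ],
)

```text
clock: 26.5
tool_pos: [0.6325, 0.0344, 0.1376]
tool_rot: [-2.154, -2.282, 0.005]
force: [0.9, 0.1, 0.2]
width: 0.23
gripper_force: 24.6
```

Call:
hand_motion(
  plan=[
    [[-0.033, 0.033, 0.02, 0, 0.15], [-0.033, 0.033, 0.05, 0, 0.15], [-0.033, 0.033, 0.06, 0, 0.15], [-0.033, 0.033, 0.06, 0, 0.15]],
  ],
)

```text
clock: 27.0
tool_pos: [0.6659, 0.0053, 0.0789]
tool_rot: [-2.154, -2.283, 0.004]
force: [-0.2, -0.2, 0.1]
width: 0.23
gripper_force: 24.6
```

```bash
python3 -c "
from h import *
plan((.669,.004,.063),.059)"
```

```text
t 27.0 pos [0.6659 0.0053 0.0789] yaw y 0.058 tilt [-0.004  0.    -1.   ] q6 -0.1 q1 -0.04
  shift [-0.0014  0.0031  0.0159] turn -0.001 or 3.141
```

Call:
hand_motion(
  plan=[
    [[-0.001, 0.002, 0.008, 0, 0.15], [-0.001, 0.002, 0.013, 0, 0.15], [-0.001, 0.002, 0.0155, 0, 0.15], [-0.001, 0.002, 0.0155, 0, 0.15]],
  ],
)

```text
clock: 27.5
tool_pos: [0.6693, 0.004, 0.0658]
tool_rot: [2.156, 2.285, 0.0]
force: [0.4, -0.3, 0.6]
width: 0.228
gripper_force: 24.6
```

Call:
hand_motion(
  plan=[
    [[0, 0, 0, 0, 0.15], [0, 0, 0, 0, 0.15]],
  ],
)

```text
clock: 27.75
tool_pos: [0.6695, 0.0038, 0.066]
tool_rot: [2.156, 2.284, 0.001]
force: [-0.3, 0.4, -0.2]
width: 0.233
gripper_force: 24.6
```

Call:
hand_motion(
  plan=[
    [[0, 0, 0.0015, 0, 0.15], [0, 0, 0.003, 0, 0.15], [0, 0, 0.003, 0, 0.15]],
  ],
)

```text
clock: 28.12
tool_pos: [0.6694, 0.0038, 0.0627]
tool_rot: [2.157, 2.284, 0.0]
force: [-0.1, -0.5, -0.1]
width: 0.232
gripper_force: 24.6
```

Call:
hand_motion(
  plan=[
    [[0, 0, 0, 0, 0.3], [0, 0, 0, 0, 0.4], [0, 0, 0, 0, 0.4], [0, 0, -0.04, 0, 0.4], [0, 0, -0.1, 0, 0.4]],
  ],
)

```text
clock: 28.75
tool_pos: [0.668, 0.0039, 0.1606]
tool_rot: [-2.154, -2.281, 0.006]
force: [0.8, 0.2, 0.5]
width: 0.399
gripper_force: 0.0
```

Call:
hand_motion(
  plan=[
    [[-0.05, 0, -0.03, 0, 0.4], [-0.05, 0, -0.06, 0, 0.4], [-0.05, 0, -0.06, 0, 0.4]],
  ],
)

```text
clock: 29.12
tool_pos: [0.6733, -0.0467, 0.2264]
tool_rot: [2.154, 2.28, 0.006]
force: [-0.5, -0.2, 1.0]
width: 0.4
gripper_force: 0.0
```

Run:
```python
from h import *
f=look('w11');c=f["frame"];print(pix(f,(.669,.004,.067)))
plan((.5,.1,.3))
```

```text
[318.1 123.7]
t 29.18 pos [ 0.6727 -0.0461  0.2237] yaw y 0.057 tilt [ 0.002 -0.    -1.   ] q6 -0.18 q1 -0.12
  shift [ 0.1558 -0.1638 -0.0767] turn 0.0 or 0.0
```

View pics/w11.png

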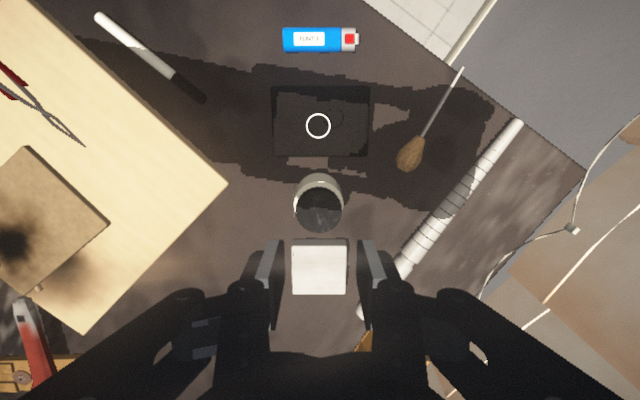

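The ring lies at (318,126), in the middle of the charcoal (320,121). Jar, lighter, steel block and pen are all in place.

Call:
hand_motion(
  plan=[
    [[0, 0, 0, 0, 0.4], [0, 0, 0, 0, 0.4]],
  ],
  lines="1,1",
)

```text
clock: 29.42
```

```bash
python3 -c "
from rig import arm
print(arm.hand_in())"
```

```text
the job is handed in; nothing more can be done
None
```

The job is handed in at about 29 s of the 106 s allowed: the charcoal block is on the brick, the ring in its middle, the jar midway to the steel block and the lighter on the brick's other side. Placing the lighter had apparently nudged the charcoal about 7 mm, so I pushed it back and it then measured within about 2 mm of the brick's centre; the judge's verdict was not shown.

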